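# Pin the shackle inspection stand

## Task

Lock the swivel arm of the shackle inspection stand: turn the arm by its upright post until the hole in the arm lies over the hole in the stand's ear block, then take the T-handled locking pin from the rack, push it down through both holes until its flange sits flat on the arm, and let go. Leave the round-knobbed plug in the rack.

Things in the scene. Friction and masses are not known exactly. Their poses are not given: they have to be found in the camera images.
- lock_hole (a point): Stand: fixed grey steel foot with a pivot boss and an ear block 70 x 80 mm, 42 mm high, with a vertical 30 mm round hole right through it. This point: centre of the hole's mouth on the ear's top face, 42 mm above the bench. x axis points level from the arm's vertical pivot axis to this hole; the pivot axis is 85 mm behind (x = -85 mm in this frame). z up.
- swivel (a joint): Angle of the flat steel swivel arm about its vertical pivot, rad, positive anticlockwise seen from above. 0 = the arm's hole exactly over the ear's hole. Starts between -1.1 and -0.55. No stop or click at 0 (travel -1.4 to 0.5); light friction (about 1 N at the post) holds the arm where it is left.
- swivel_hole (a point): Centre of the mouth of the arm's vertical 30 mm through hole, on the arm's top face, 54 mm above the bench, 85 mm from the pivot. The arm is 12 mm thick, 56 mm wide here, and slides over the ear block. x axis points from the pivot along the arm to the post. The arm's tail beyond the pivot carries a clamped orange shackle, up to about 150 mm above the bench.
- swivel_post (a point): Upright round steel grip post near the arm's free end, 20 mm diameter, from the arm's top (54 mm above the bench) up to 106 mm; 145 mm from the pivot, in line with pivot and arm hole. This point is on its axis, 85 mm above the bench, a good height to grip. It turns with the arm; the fingers may slip round it.
- pin_grip (a point): Plain steel locking pin, about 190 g, upright in one of two holes of a grey rack (170 x 70 mm plate, top 60 mm above the bench). Point: centre of its T-bar, 60 mm long (its x axis), 16 wide, 16 high. Flange 44 mm across, 6 thick, underside 34 mm below the point; shank 14 mm thick, coned tip 84 mm below. Point is 94 mm above the bench in the rack, 88 fully home.
- plug_knob (a point): Bystander in the rack's other hole, 90 mm from the pin: short plain steel stub plug with a round ball knob of 34 mm diameter; this point is the ball's centre, 93 mm above the bench. To be left in the rack.
Not all that is in view belongs to the job. Leave any brown or turquoise look-alike of the part that bears pin_grip alone.

How it is judged:
On the way:
1. the arm is turned until its hole lies over the ear's hole (value of joint swivel between -0.2 and 0.2 rad), for 0.2 s.
At the end, for the whole second after the job is handed in: The arm's hole is within 18 mm of the ear's hole, the T-handled pin stands upright (within 10 degrees) and at rest in both holes, within 14 mm of the ear hole's centre and within 6 mm of fully home, and the plug is still in its place in the rack (within 25 mm) (horizontal distance between swivel_hole and lock_hole below 0.018 m and horizontal distance between pin_grip and lock_hole below 0.014 m and z of pin_grip in the frame of lock_hole below 0.052 m and angle between pin_grip's own z axis and vertical below 0.17 rad and distance of plug_knob from where it was at the start of the episode below 0.025 m and linear speed of pin below 0.02 m/s); the robot touches nothing.
It fails at once if the round-knobbed plug is pulled out of its place in the rack (distance of plug_knob from where it was at the start of the episode above 0.03 m).
It also fails if it takes over 58 s, if anything falls off the work surface, if the arm or the gripper's body presses on something with over 40 N, if the wrist force passes 120 N, or if a joint passes its speed limit or range.

## Robot

A 6-joint arm with a two-finger parallel gripper is mounted at the origin on the work surface. World frame = base frame: x ahead of the robot, y to its left, z up, the work surface at z = 0. Lengths are in m, angles in rad, forces in N, time in s.
With the tool pointing down it reaches from about 0.25 to 0.775 m from the base axis. Payload 4 kg.
Tool frame: the origin (TCP) lies between the finger pads; the fingertips stand 8 mm ahead of it and the grasp point (between the pads) lies 11 mm behind it (tcp_to_tips is the distance from the TCP to the fingertips, in m); z points along the fingers, x is the direction in which the jaws open and shut, and the axes are right-handed (so a half turn about z gives the same grasp; the last joint's range is limited). The gripper opens to 94 mm and grips with 3 to 60 N. Pads are 16 mm wide; open, the fingers measure 119 mm over their backs; the gripper's body (75 mm by 177 mm) begins 78 mm behind the grasp point.
Start: joints at [1.242, 0.087, 1.371, -0, 1.684, -0.103], TCP at [0.123, 0.536, 0.214] pointing down, gripper open.
Joint ranges: [-3.1, 3.1], [-0.76, 2.03], [0.27, 2.55], [-1.08, 4.22], [0.17, 2.65], [-2.57, 2.57]. Speed limits (rad/s): [2.79, 2.79, 3.14, 3.14, 3.14, 3.14].

## Interface

Orientations are given as a unit quaternion [w, x, y, z].
In Python, from station import * gives the robot as it stands. The module is installed in compiled form; this text tells all that it offers.
- The arm moves only by the shell command python3 -m creep 'ROWS' [FORCE]. ROWS is a JSON object of lists of equal length, an entry for each row: "slide": the shift along the tool's x, y, z in cm, a list of three; "yaw": the turn about the tool's z in degrees; "grip": the opening, from 0 (shut) to 1 (fully open). In form: {"slide": [[dx, dy, dz], ...], "yaw": [yaw, ...], "grip": [grip, ...]}. A call has 1 to 8 rows; each row shifts and turns the pose as measured when the row begins, along the tool's axes as they then stand; what a row does not reach is not made up. A row lasts 1/12 s, in which the tool goes at most 41.7 mm and 7.16 degrees, less where a joint would pass 70% of its speed; a pose out of reach is approached as far as the arm can. A call is refused whole if a number of a shift passes 4.17 or a number of a turn 7.16, either way. A call with a gripper value outside its range is refused whole. The fingers move at their own pace and stop on an object; FORCE is the grip in N (left out, the last holds). Time passes only in rows, so rows that do not move let the fingers close. It gives the time, the measured TCP pose, the force and the opening at its end, in the units of the state.
- state(): the state, without advancing time (a new reading comes with each control period).
- get_image(name): name is "scene" or "side" or "wrist"; returns a dict with "pixels" (480x640x3 uint8, red, green, blue), "K" (3x3 intrinsics, pixels), "distortion" ([k1, k2, p1, p2, k3] as OpenCV has them; the pictures are not rectified), "position" and "rotation" of the camera in the world; the wrist camera has in their place "T_tool_cam" (4x4, takes a point from camera to tool coordinates, whose origin is the TCP and whose axes are the tool frame's). Camera axes: x right, y down, z forward; pixel columns grow to the right and rows downward; lengths in m; the calibration is good to about 2 mm. A picture is of the moment at which its call begins: read the wrist's pose just before it. There is no depth.
- close_job(): hands the job in, once; it reports no verdict.
The state is a dict: "t": time; "joints": joint angles; "dq": joint speeds; "tau": joint torques, N m; "tcp_pos": TCP position; "tool_rot": TCP orientation; "ft_force": force on the tool from outside, world axes, zero at the start; "moment": the same for the moment, N m; "width": finger opening in m.
Only numpy, scipy, OpenCV 4.12 (cv2) and the standard library are available. Lean on these libraries where they do the work, as an engineer would, in place of code of your own. Each camera call takes 0.05 s, during which the arm holds its last target. There are 200 camera calls.

## Working session

There is one attempt and no reset: what is moved stays moved. The work goes in short steps, Python scripts to look and compute and a shell command to move; the robot and the scene stay as the last step left them, time stands still between calls to the robot, and variables do not carry over. Pictures are saved under pics/ and viewed, about 8 in all and at most 12, crops included, and the job is handed in when it is done.

```bash
mkdir -p pics; cat > h.py <<'E'
from station import *
import numpy as np, cv2
from scipy.spatial.transform import Rotation as R
def grab(n,f=None):
    s=state(); im=get_image(n)
    if f: cv2.imwrite('pics/'+f,im['pixels'][:,:,::-1])
    if 'T_tool_cam' in im:
        q=s['tool_rot']; T=np.eye(4); T[:3,:3]=R.from_quat([q[1],q[2],q[3],q[0]]).as_matrix(); T[:3,3]=s['tcp_pos']
        T=T@np.array(im['T_tool_cam']); im['rotation'],im['position']=T[:3,:3],T[:3,3]
    return im
def ray(im,uv,z):
    p=cv2.undistortPoints(np.array([[uv]],float),np.array(im['K']),np.array(im['distortion']))[0,0]
    d=np.array(im['rotation'])@[p[0],p[1],1]; c=np.array(im['position'])
    return (c+d*(z-c[2])/d[2]).round(4)
def rel(p):
    "world point -> tool-frame shift in cm"
    s=state(); q=s['tool_rot']; return (R.from_quat([q[1],q[2],q[3],q[0]]).inv().apply(np.array(p)-s['tcp_pos'])*100).round(2)
def toolx():
    q=state()['tool_rot']; v=R.from_quat([q[1],q[2],q[3],q[0]]).as_matrix(); return v.round(3)
E
python3 - <<'E'
from h import *
for n in ['scene','side','wrist']:
    im=grab(n,n+'0.png'); print(n,np.array(im['position']).round(3),np.array(im['rotation']).round(2).tolist())
s=state(); print(s['t'],s['width'],toolx())
E
```

```text
scene [ 0.728 -0.256  0.735] [-0.24, 0.91, 0.32, -0.08]
side [ 0.377 -0.695  0.717] [-0.42, 0.9, -0.08, 0.05]
wrist [0.057 0.55  0.383] [[0.22, 0.95, 0.23], [0.97, -0.22, -0.05], [-0.0, 0.23, -0.97]]
0.15 0.0940384672170551 [[ 0.224  0.975 -0.001]
 [ 0.975 -0.224 -0.002]
 [-0.002 -0.    -1.   ]]
```

View pics/scene0.png

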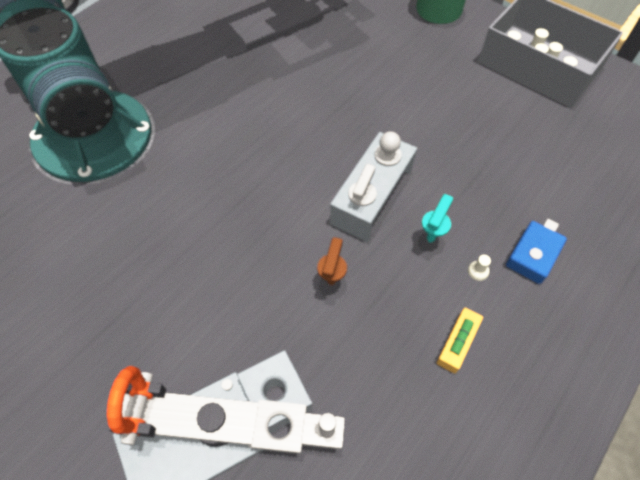

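View pics/side0.png

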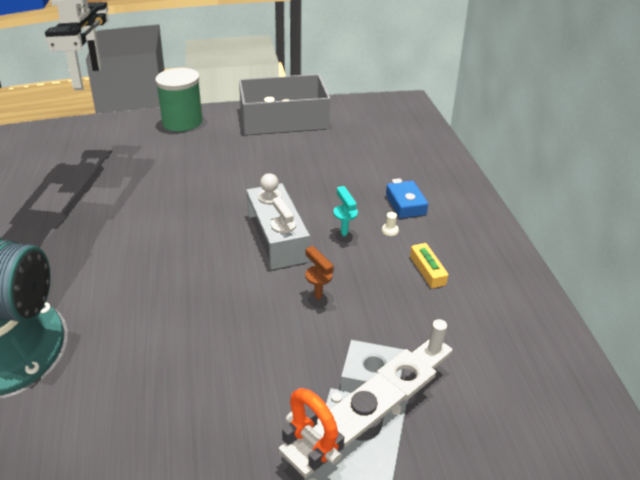

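Scene: T-pin bar at about (364,181), plug ball (390,143), ear hole (274,389), arm pivot cap (211,417), arm hole (279,425), post top (327,424). The side view shows the same layout, with the brown and turquoise decoys standing free on the bench.

```bash
python3 - <<'E'
from h import *
a=grab('scene');b=grab('side')
for n,u,v,z in [('ear',(274,389),(374,364),.042),('pivot',(211,417),(364,402),.058),('armhole',(279,425),(405,372),.054),('posttop',(327,421),(439,325),.106),('pinbar',(365,181),(283,210),.102),('ball',(390,142),(269,183),.093)]:
    print(n,ray(a,u,z),ray(b,v,z))
print('bar ends',ray(a,(371,170),.102),ray(a,(358,193),.102))
print(state()['joints'])
E
cat > crop.py <<'E'
import sys,cv2
f,x,y,w,h,k,o=sys.argv[1:]; x,y,w,h,k=map(int,(x,y,w,h,k))
cv2.imwrite('pics/'+o,cv2.resize(cv2.imread('pics/'+f)[y:y+h,x:x+w],None,fx=k,fy=k,interpolation=2))
E
python3 crop.py scene0.png 100 340 260 140 3 c1.png
```

```text
Traceback (most recent call last):
  File "h.py", line 13, in ray
    d=np.array(im['rotation'])@[p[0],p[1],1]; c=np.array(im['position'])
      ~~~~~~~~~~~~~~~~~~~~~~~~^~~~~~~~~~~~~~
ValueError: matmul: Input operand 1 has a mismatch in its core dimension 0, with gufunc signature (n?,k),(k,m?)->(n?,m?) (size 3 is different from 4)
```

View pics/c1.png

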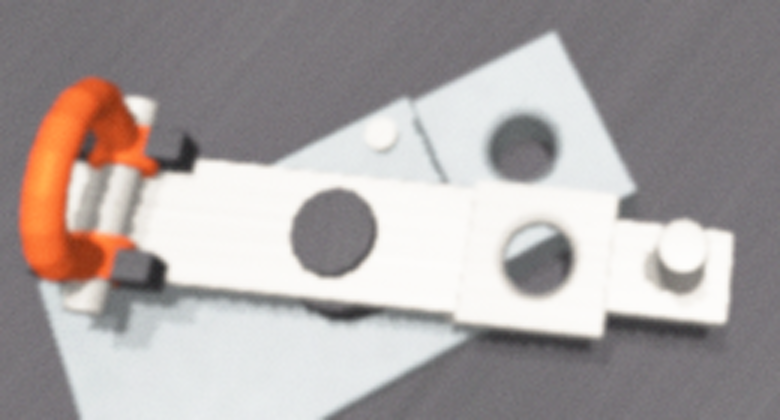

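The crop puts the ear hole at (274.3,388.7), the pivot cap at (211,417.3), the arm hole at (279.3,426) and the post top at (327.7,420). The fixed cameras give their rotation as a quaternion, so I'm fixing that.

```bash
python3 - <<'E'
s=open('h.py').read()
s=s.replace("    return im\n","    r=np.array(im['rotation'])\n    if r.size==4: im['rotation']=R.from_quat(r[[1,2,3,0]]).as_matrix()\n    return im\n",1)
open('h.py','w').write(s)
E
python3 - <<'E'
from h import *
a=grab('scene');b=grab('side')
for n,u,v,z in [('ear',(274.3,388.7),(374,364),.042),('pivot',(211,417.3),(364,402),.06),('armhole',(279.3,426),(405,372),.054),('posttop',(327.7,420),(439,325),.106),('pinbar',(365,181),(283,210),.102),('ball',(390,142),(269,183),.093)]:
    print(n,ray(a,u,z),ray(b,v,z))
print('bar ends',ray(a,(371,170),.102),ray(a,(358,193),.102))
print(state()['joints'],state()['t'])
E
```

```text
ear [ 0.5689 -0.1488  0.042 ] [ 0.568  -0.1541  0.042 ]
pivot [ 0.5344 -0.2269  0.06  ] [ 0.5345 -0.229   0.06  ]
armhole [ 0.6068 -0.1818  0.054 ] [ 0.6035 -0.1852  0.054 ]
posttop [ 0.6557 -0.1477  0.106 ] [ 0.6553 -0.1537  0.106 ]
pinbar [0.4862 0.1608 0.102 ] [0.4814 0.1502 0.102 ]
ball [0.4687 0.2539 0.093 ] [0.469  0.2499 0.093 ]
bar ends [0.4811 0.1833 0.102 ] [0.491  0.1366 0.102 ]
[ 1.24188657e+00  8.73538459e-02  1.37103994e+00  7.64068563e-06
  1.68360581e+00 -1.03086368e-01] 0.35
```

```bash
cat > plan.py <<'E'
# python3 plan.py x y z ang(deg of tool x in world): remaining shift and turn, with suggested even rows
import sys
from h import *
x,y,z,a=map(float,sys.argv[1:5]); M=toolx(); p=np.array(state()['tcp_pos']); cur=np.degrees(np.arctan2(M[1,0],M[0,0]))
d=np.array([x,y,z])-p; turn=(cur-a+180)%360-180
n=int(max(np.ceil(np.linalg.norm(d)/.040),np.ceil(abs(turn)/7),1))
print('pos',p.round(4),'ang',round(cur,1),'turn',round(turn,1),'rows',n,'t',round(state()['t'],2))
o=[]
for i in range(n):
    th=np.radians(cur-turn*i/n); e=100*d/n
    o.append([round(float(v),1 if n>1 else 2) for v in (e[0]*np.cos(th)+e[1]*np.sin(th), e[0]*np.sin(th)-e[1]*np.cos(th), -e[2])])
print('yaw/row',round(turn/n,2)); print(o)
E
python3 plan.py .657 -.150 .16 -57.6
```

```text
pos [0.1231 0.5359 0.2132] ang 77.1 turn 134.7 rows 22 t 0.35
yaw/row 6.12
[[-2.5, 3.1, 0.2], [-2.2, 3.3, 0.2], [-1.8, 3.5, 0.2], [-1.4, 3.7, 0.2], [-1.0, 3.8, 0.2], [-0.6, 3.9, 0.2], [-0.2, 3.9, 0.2], [0.3, 3.9, 0.2], [0.7, 3.9, 0.2], [1.1, 3.8, 0.2], [1.5, 3.7, 0.2], [1.9, 3.5, 0.2], [2.2, 3.3, 0.2], [2.6, 3.0, 0.2], [2.9, 2.7, 0.2], [3.1, 2.4, 0.2], [3.4, 2.0, 0.2], [3.6, 1.7, 0.2], [3.7, 1.3, 0.2], [3.9, 0.9, 0.2], [3.9, 0.5, 0.2], [4.0, 0.0, 0.2]]
```

```bash
python3 -m creep '{"slide":[[-2.5,3.1,0.2],[-2.2,3.3,0.2],[-1.8,3.5,0.2],[-1.4,3.7,0.2],[-1.0,3.8,0.2],[-0.6,3.9,0.2],[-0.2,3.9,0.2],[0.3,3.9,0.2]],"yaw":[6.1,6.1,6.1,6.1,6.1,6.1,6.1,6.1],"grip":[1,1,1,1,1,1,1,1]}' 30; python3 plan.py .657 -.150 .16 -57.6
```

```text
t: 1.02
tcp_pos: [0.3159, 0.281, 0.1949]
tool_rot: [-0.001, 0.972, 0.233, 0.0]
ft_force: [0.2, 0.8, 0.3]
width: 0.0937
pos [0.3159 0.281  0.1949] ang 27.0 turn 84.6 rows 14 t 1.02
yaw/row 6.04
[[0.8, 3.8, 0.2], [1.2, 3.7, 0.2], [1.6, 3.6, 0.2], [1.9, 3.4, 0.2], [2.3, 3.2, 0.2], [2.6, 2.9, 0.2], [2.9, 2.6, 0.2], [3.2, 2.3, 0.2], [3.4, 2.0, 0.2], [3.6, 1.6, 0.2], [3.7, 1.2, 0.2], [3.8, 0.8, 0.2], [3.9, 0.4, 0.2], [3.9, 0.0, 0.2]]
```

```bash
python3 -m creep '{"slide":[[0.8,3.8,0.1],[1.2,3.7,0.1],[1.6,3.6,0.1],[1.9,3.4,0.1],[2.3,3.2,0.1],[2.6,2.9,0.1],[2.9,2.6,0.1],[3.2,2.3,0.1]],"yaw":[6,6,6,6,6,6,6,6],"grip":[1,1,1,1,1,1,1,1]}'; python3 plan.py .657 -.150 .18 -57.6
```

```text
t: 1.68
tcp_pos: [0.5139, 0.019, 0.1881]
tool_rot: [-0.003, 0.979, -0.204, 0.003]
ft_force: [0.4, 0.3, 0.4]
width: 0.094
pos [0.5139 0.019  0.1881] ang -23.6 turn 34.0 rows 6 t 1.68
yaw/row 5.67
[[3.3, 1.6, 0.1], [3.5, 1.3, 0.1], [3.6, 0.9, 0.1], [3.6, 0.6, 0.1], [3.7, 0.2, 0.1], [3.7, -0.1, 0.1]]
```

```bash
python3 -m creep '{"slide":[[3.3,1.6,0],[3.5,1.3,0],[3.6,0.9,0],[3.6,0.6,0],[3.7,0.2,0],[3.7,-0.1,0],[0,0,0]],"yaw":[5.8,5.8,5.8,5.8,5.8,5.8,0],"grip":[1,1,1,1,1,1,1]}'; python3 -c "
from h import *
grab('wrist','w1.png')"
```

```text
t: 2.27
tcp_pos: [0.6612, -0.1702, 0.1837]
tool_rot: [-0.003, 0.862, -0.507, 0.001]
ft_force: [-1.0, 0.6, -0.1]
width: 0.094
```

View pics/w1.png

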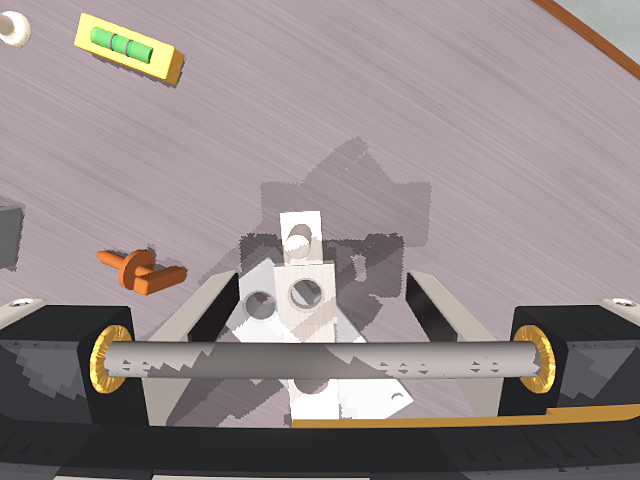

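Wrist view: post top at about (297,243), arm hole (306,293), ear hole (259,305).

```bash
python3 - <<'E'
from h import *
a=grab('wrist'); print(a['position'])
P=ray(a,(297,243),.106);A=ray(a,(306,293),.054);E=ray(a,(259,305),.042);P2=ray(a,(300,230),.106)
print(P,P2,A,E,np.linalg.norm(P-A), np.degrees(np.arctan2(*(P-A)[1::-1])))
E
python3 plan.py .657 -.150 .074 -57.6
```

```text
[ 0.71839046 -0.13620006  0.35564371]
[ 0.6578 -0.1475  0.106 ] [ 0.6677 -0.1447  0.106 ] [ 0.6066 -0.1804  0.054 ] [ 0.5679 -0.1475  0.042 ] 0.08004904746466383 32.72391305683097
pos [ 0.6591 -0.1655  0.1853] ang -60.5 turn -2.9 rows 3 t 2.37
yaw/row -0.95
[[-0.5, -0.2, 3.7], [-0.5, -0.2, 3.7], [-0.5, -0.2, 3.7]]
```

```bash
python3 -m creep '{"slide":[[-0.7,-0.3,2.5],[-0.7,-0.3,3],[0,0,3],[0,0,2.5],[0,0,0]],"yaw":[-1.5,-1.4,0,0,0],"grip":[1,1,1,1,1]}' 30; python3 plan.py .657 -.149 .074 -57.6
```

```text
t: 2.78
tcp_pos: [0.6579, -0.1427, 0.0799]
tool_rot: [-0.007, 0.88, -0.476, 0.005]
ft_force: [-0.7, 0.1, -0.4]
width: 0.0941
pos [ 0.6579 -0.1427  0.0799] ang -56.8 turn 0.8 rows 1 t 2.78
yaw/row 0.81
[[0.48, 0.42, 0.59]]
```

Close on the post.

```bash
python3 -m creep '{"slide":[[0.5,0.4,0.6],[0,0,0],[0,0,0],[0,0,0],[0,0,0],[0,0,0],[0,0,0],[0,0,0]],"yaw":[0,0,0,0,0,0,0,0],"grip":[1,0.5,0,0,0,0,0,0]}' 25; python3 plan.py .5935 -.0955 .074 -24
```

```text
t: 3.45
tcp_pos: [0.6605, -0.1474, 0.0858]
tool_rot: [-0.009, 0.881, -0.473, 0.013]
ft_force: [-0.0, 0.5, 0.4]
width: 0.0506
pos [ 0.6605 -0.1474  0.0858] ang -56.5 turn -32.5 rows 5 t 3.45
yaw/row -6.5
[[-1.6, 0.5, 0.2], [-1.7, 0.4, 0.2], [-1.7, 0.2, 0.2], [-1.7, -0.0, 0.2], [-1.7, -0.2, 0.2]]
```

```bash
python3 -m creep '{"slide":[[0,0,1],[0,0,0.2],[0,0,0],[0,0,0],[0,0,0],[0,0,0],[0,0,0],[0,0,0]],"yaw":[0,0,0,0,0,0,0,0],"grip":[0,0,0,0,0,0,0,0]}' 25; python3 plan.py .5935 -.0955 .074 -24
```

```text
t: 4.12
tcp_pos: [0.661, -0.1476, 0.0726]
tool_rot: [-0.009, 0.881, -0.473, 0.012]
ft_force: [0.7, -1.1, 0.6]
width: 0.0196
pos [ 0.661  -0.1476  0.0726] ang -56.5 turn -32.5 rows 5 t 4.12
yaw/row -6.5
[[-1.6, 0.6, -0.0], [-1.7, 0.4, -0.0], [-1.7, 0.2, -0.0], [-1.7, -0.0, -0.0], [-1.7, -0.2, -0.0]]
```

```bash
python3 -m creep '{"slide":[[-1.0,0.05,0],[-1.0,0.05,0],[-1.0,0.05,0],[-1.0,0.05,0],[-1.0,0.05,0],[-1.0,0.05,0],[-1.0,0.05,0],[-1.0,0.05,0]],"yaw":[-4,-4,-4,-4,-4,-4,-4,-4],"grip":[0,0,0,0,0,0,0,0]}' 25; python3 plan.py .5935 -.0955 .074 -24; python3 -c "
from h import *
grab('scene','s2.png')"; python3 crop.py s2.png 130 320 240 160 3 c2.png
```

```text
t: 4.78
tcp_pos: [0.5982, -0.0923, 0.0725]
tool_rot: [-0.01, 0.979, -0.202, 0.013]
ft_force: [-0.5, -0.1, 1.6]
width: 0.0198
pos [ 0.5982 -0.0923  0.0725] ang -23.3 turn 0.7 rows 1 t 4.78
yaw/row 0.67
[[-0.31, 0.48, -0.15]]
```

View pics/c2.png

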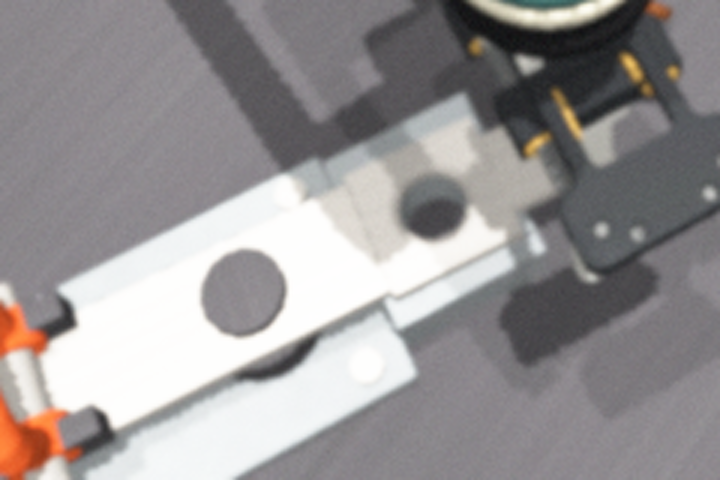

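The arm now lies over the ear, with its hole at about (274.0,388.7) in the scene picture. I'll compute its position, look with the wrist camera and estimate the remaining angle.

```bash
python3 - <<'E'
from h import *
a=grab('scene'); A=ray(a,(274.,388.7),.054);E=ray(a,(274.3,388.7),.042);c=ray(a,(211,417.3),.06)
print(A,E,[np.degrees(np.arctan2(*(v-c)[1::-1])) for v in (A,E)])
E
```

```text
[ 0.5713 -0.1509  0.054 ] [ 0.5689 -0.1488  0.042 ] [np.float64(64.10220671758947), np.float64(66.1669696956786)]
```

```bash
python3 -m creep '{"slide":[[-0.4,0,0],[0,0,0],[0,0,0],[0,0,0],[0,0,0],[0,0,0],[0,0,-2],[0,0,-4]],"yaw":[-1.7,0,0,0,0,0,0,0],"grip":[0,0,0.6,0.6,0.6,0.6,0.6,0.6]}' 25; python3 plan.py .5935 -.0955 .2 -24
```

```text
t: 5.55
tcp_pos: [0.5895, -0.0919, 0.1228]
tool_rot: [-0.01, 0.981, -0.194, 0.005]
ft_force: [0.1, -0.2, -0.0]
width: 0.0549
pos [ 0.5895 -0.0919  0.1228] ang -22.4 turn 1.6 rows 2 t 5.55
yaw/row 0.81
[[0.3, 0.1, -3.9], [0.3, 0.1, -3.9]]
```

```bash
python3 -m creep '{"slide":[[0,0,-4],[0,0,-4]],"yaw":[0,0],"grip":[1,1]}'; python3 plan.py .484 .156 .20 12
```

```text
t: 5.72
tcp_pos: [0.5868, -0.0933, 0.2019]
tool_rot: [-0.01, 0.981, -0.195, 0.002]
ft_force: [1.6, -0.6, 0.2]
width: 0.0664
pos [ 0.5868 -0.0933  0.2019] ang -22.5 turn -34.5 rows 7 t 5.72
yaw/row -4.92
[[-2.7, -2.7, 0.0], [-2.5, -3.0, 0.0], [-2.2, -3.2, 0.0], [-1.9, -3.3, 0.0], [-1.6, -3.5, 0.0], [-1.3, -3.6, 0.0], [-1.0, -3.7, 0.0]]
```

```bash
python3 -m creep '{"slide":[[-2.7,-2.7,0],[-2.5,-3,0],[-2.2,-3.2,0],[-1.9,-3.3,0],[-1.6,-3.5,0],[-1.3,-3.6,0],[-0.8,-2.8,0],[0,0,0]],"yaw":[-5,-5,-5,-5,-5,-5,-4,0],"grip":[1,1,1,1,1,1,1,1]}'; python3 -c "
from h import *
grab('wrist','w3.png')";python3 plan.py .484 .156 .20 12
```

```text
t: 6.38
tcp_pos: [0.4937, 0.1504, 0.2186]
tool_rot: [-0.004, 0.994, 0.109, 0.022]
ft_force: [0.2, -0.4, 0.5]
width: 0.0943
pos [0.4946 0.1486 0.2187] ang 12.3 turn 0.3 rows 1 t 6.43
yaw/row 0.26
[[-0.88, -0.95, 1.87]]
```

View pics/w3.png

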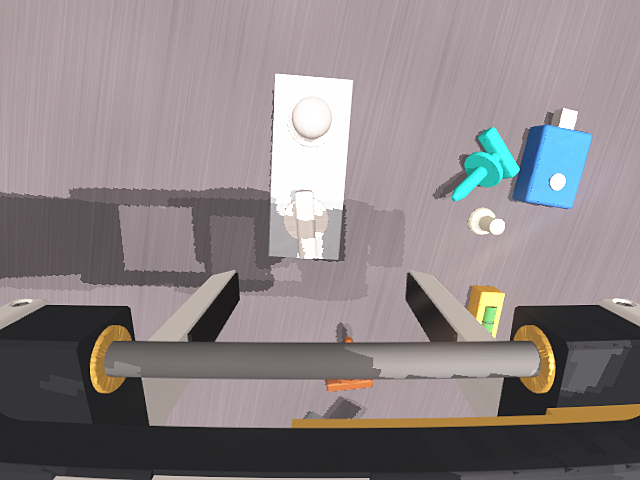

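The wrist view shows the T-bar running from (304,192) to (309,257), its flange centred at about (306,222) and the plug ball at (312,118).

```bash
python3 - <<'E'
from h import *
a=grab('wrist')
p,q=ray(a,(304,192),.102),ray(a,(309,258),.102)
print(p,q,(p+q)/2,np.linalg.norm(p-q),np.degrees(np.arctan2(*(p-q)[1::-1])))
print('flange',ray(a,(306,222),.066),'ball',ray(a,(312,118),.093), toolx())
E
```

```text
[0.4759 0.1878 0.102 ] [0.4917 0.1322 0.102 ] [0.4838 0.16   0.102 ] 0.0578013840664737 105.86370045317888
flange [0.4839 0.1569 0.066 ] ball [0.4701 0.2483 0.093 ] [[ 0.977  0.21   0.045]
 [ 0.21  -0.978  0.01 ]
 [ 0.046 -0.001 -0.999]]
```

```bash
python3 -c "
from h import *
print(rel([.4838,.158,.12]),rel([.4838,.158,.083]))"
```

```text
[-1.35 -1.32  9.8 ] [-1.52 -1.31 13.5 ]
```

```bash
python3 -m creep '{"slide":[[-0.7,-0.7,2],[-0.7,-0.6,3],[0,0,2.5],[0,0,2],[0,0,1.5],[0,0,0]],"yaw":[-1.5,0,0,0,0,0],"grip":[1,1,1,1,1,1]}'; python3 -c "
from h import *
print(rel([.4838,.158,.083]),toolx()[0])"
```

```text
t: 6.98
tcp_pos: [0.4911, 0.1499, 0.1061]
tool_rot: [0.0, 0.993, 0.111, 0.028]
ft_force: [-1.0, 0.4, -0.4]
width: 0.0936
[-0.66 -0.97  2.27] [0.974 0.22  0.055]
```

```bash
python3 -m creep '{"slide":[[-0.6,-1,0.5],[0,0,0.8],[0,0,0.8],[0,0,0],[0,0,0]],"yaw":[0,-1,0,0,0],"grip":[1,1,1,0.6,0.5]}'; python3 -c "
from h import *
print(rel([.4838,.158,.083]),toolx()[0],state()['width'])"
```

```text
t: 7.4
tcp_pos: [0.487, 0.1561, 0.0851]
tool_rot: [0.001, 0.993, 0.117, 0.03]
ft_force: [0.2, 0.5, -0.3]
width: 0.0838
[-0.28 -0.26  0.19] [0.971 0.231 0.059] 0.08382075710206333
```

```bash
python3 -m creep '{"slide":[[-0.3,-0.3,0.2],[0,0,0],[0,0,0],[0,0,0],[0,0,0],[0,0,0],[0,0,0],[0,0,0]],"yaw":[0,0,0,0,0,0,0,0],"grip":[0,0,0,0,0,0,0,0]}' 35; python3 -m creep '{"slide":[[0,0,0],[0,0,0],[0,0,0],[0,0,0]],"yaw":[0,0,0,0],"grip":[0,0,0,0]}'; python3 -c "
from h import *
print(rel([.4838,.158,.083]),toolx()[:,2])"
```

```text
t: 8.07
tcp_pos: [0.4852, 0.1592, 0.0861]
tool_rot: [0.001, 0.993, 0.117, 0.033]
ft_force: [-0.4, 0.9, 0.3]
width: 0.0305
t: 8.4
tcp_pos: [0.4846, 0.159, 0.0862]
tool_rot: [0.001, 0.993, 0.117, 0.032]
ft_force: [-0.3, 0.3, 0.4]
width: 0.0157
[-0.12  0.07  0.32] [ 0.063  0.006 -0.998]
```

```bash
python3 -m creep '{"slide":[[0.1,0,-1.5],[0.1,0,-2],[0.2,0,-2.5],[0.2,0,-2.5],[0.2,0,-2.5],[0.2,0,-2.5]],"yaw":[0,0,0,0,0,0],"grip":[0,0,0,0,0,0]}' 35; python3 -c "
from h import *
print(state()['width'],toolx())
grab('side','d3.png')"; python3 crop.py d3.png 180 80 200 200 3 c3.png;python3 plan.py .567 -.150 .21 12
```

```text
t: 8.9
tcp_pos: [0.4796, 0.1591, 0.2126]
tool_rot: [0.002, 0.993, 0.117, 0.019]
ft_force: [0.2, -0.1, -1.6]
width: 0.0161
0.01606822599160034 [[ 0.972  0.232  0.038]
 [ 0.232 -0.973  0.   ]
 [ 0.037  0.008 -0.999]]
pos [0.4825 0.1598 0.219 ] ang 13.4 turn 1.4 rows 9 t 8.95
yaw/row 0.16
[[0.1, 3.6, 0.1], [0.1, 3.6, 0.1], [0.1, 3.6, 0.1], [0.1, 3.6, 0.1], [0.2, 3.6, 0.1], [0.2, 3.6, 0.1], [0.2, 3.6, 0.1], [0.2, 3.6, 0.1], [0.2, 3.6, 0.1]]
```

View pics/c3.png

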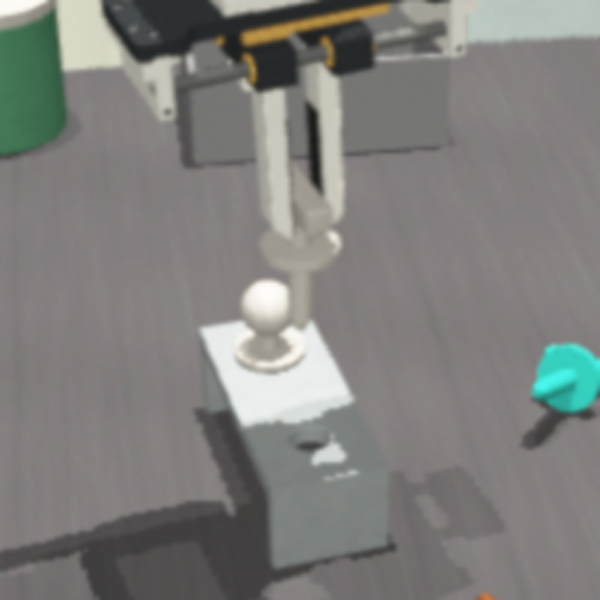

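The pin is held upright and the plug is still in the rack. Before inserting, I'll measure the arm hole with the gripper out of the way.

```bash
python3 -c "
from h import *
grab('scene','s4.png')"; python3 crop.py s4.png 180 340 180 120 4 c4.png
```

```text
(no output)
```

View pics/c4.png

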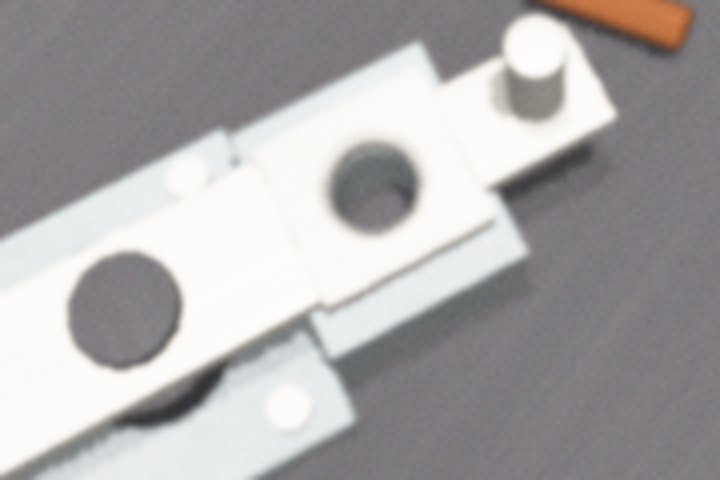

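The arm hole is at (273.3,386.8), the post top at (313.5,351.5) and the pivot at (211.3,417.3). The brown look-alike's end at the upper right is close to the post.

```bash
python3 - <<'E'
from h import *
a=grab('scene'); A=ray(a,(273.3,386.8),.054);E=ray(a,(274.3,388.7),.042);c=ray(a,(211.3,417.3),.06);P=ray(a,(313.5,351.5),.106)
print(A,E,P,[np.degrees(np.arctan2(*(v-c)[1::-1])) for v in (A,E,P)])
E
python3 plan.py .569 -.1495 .21 12
```

```text
[ 0.569  -0.1496  0.054 ] [ 0.5689 -0.1488  0.042 ] [ 0.5916 -0.094   0.106 ] [np.float64(66.01682911818158), np.float64(66.29735404903377), np.float64(66.79098828248107)]
pos [0.4813 0.1595 0.214 ] ang 13.4 turn 1.4 rows 9 t 9.05
yaw/row 0.16
[[0.2, 3.6, 0.0], [0.2, 3.6, 0.0], [0.2, 3.6, 0.0], [0.2, 3.6, 0.0], [0.2, 3.6, 0.0], [0.2, 3.6, 0.0], [0.2, 3.6, 0.0], [0.2, 3.6, 0.0], [0.2, 3.6, 0.0]]
```

```bash
python3 -m creep '{"slide":[[0.1,2,-0.1],[0.2,3.6,-0.1],[0.2,3.6,0],[0.2,3.6,0],[0.2,3.6,0],[0.2,3.6,0],[0.2,3.6,0],[0.2,3.6,0]],"yaw":[0,0,0,0,0,0,0,0],"grip":[0,0,0,0,0,0,0,0]}' 35; python3 -c "
from h import *
print(rel([.568,-.150,.21]))"
```

```text
t: 9.72
tcp_pos: [0.5527, -0.1031, 0.1928]
tool_rot: [-0.004, 0.992, 0.124, 0.006]
ft_force: [1.4, 0.9, -2.4]
width: 0.0156
[ 0.35  4.91 -1.75]
```

```bash
python3 -m creep '{"slide":[[0.1,2.5,-0.8],[0.1,2,-0.5],[0,0,0],[0,0,0]],"yaw":[0,0,0,0],"grip":[0,0,0,0]}' 35; python3 -c "
from h import *
print(rel([.568,-.150,.12]),toolx()[:,2])
grab('scene','s5.png');grab('side','d5.png')
a=cv2.imread('pics/s5.png')[300:460,170:370];b=cv2.imread('pics/d5.png')[230:430,300:500]
cv2.imwrite('pics/c5.png',np.hstack([cv2.resize(a,(400,320)),cv2.resize(b,(400,400))[:320]]))"
```

```text
t: 10.05
tcp_pos: [0.5614, -0.1557, 0.1891]
tool_rot: [-0.008, 0.993, 0.119, -0.004]
ft_force: [-0.1, 0.8, -2.3]
width: 0.0156
[ 0.82 -0.28  6.91] [-0.011  0.015 -1.   ]
```

View pics/c5.png

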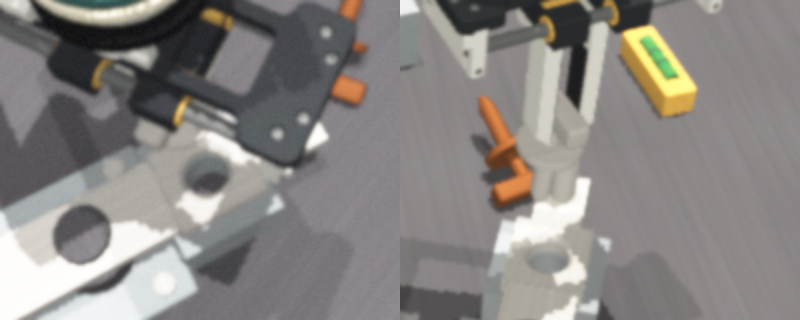

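```bash
python3 - <<'E'
from h import *
b=grab('side'); p=np.array(state()['tcp_pos']);print(p,toolx()[:,2])
Rm=b['rotation'];c=np.array(b['position'])
def pr(X):
    return cv2.projectPoints(np.array([X]),cv2.Rodrigues(Rm.T)[0],-Rm.T@c,np.array(b['K']),np.array(b['distortion']))[0].ravel().round(1)
print('tip',pr(p+[0,0,-.076]),'flange',pr(p+[0,0,-.03]),'post',pr([.592,-.095,.106]),pr([.592,-.095,.054]))
im=b['pixels'][:,:,::-1]; cv2.imwrite('pics/c6.png',cv2.resize(im[270:390,330:430],None,fx=5,fy=5,interpolation=2))
E
```

```text
[ 0.56151814 -0.15404539  0.19033808] [-0.009  0.015 -1.   ]
tip [373.6 329.7] flange [376.4 305.1] post [383.8 301. ] [380.7 326.2]
```

View pics/c6.png

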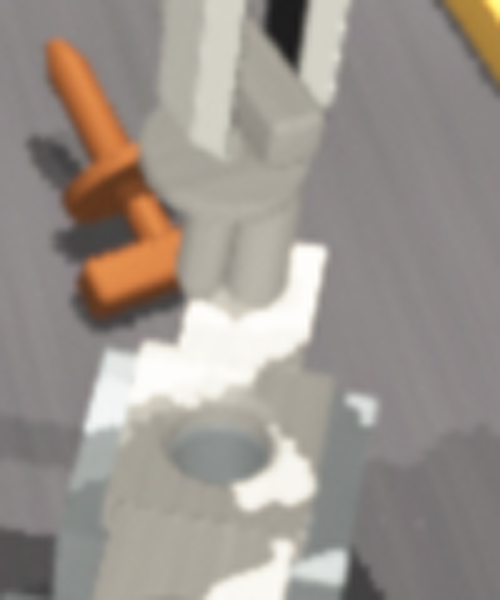

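The pin tip is at about (370.5,328) in the side picture, roughly 4 mm toward -x of plumb under the TCP. The cylinder to its right is the post behind it. I'll bias the approach accordingly.

```bash
python3 -m creep '{"slide":[[1,-0.2,0.5],[0,0,1],[0,0,0.5],[0,0,0]],"yaw":[0,0,0,0],"grip":[0,0,0,0]}' 35; python3 -c "
from h import *
print(rel([.571,-.150,.077]),toolx()[:,2])"
```

```text
t: 10.53
tcp_pos: [0.5713, -0.1443, 0.1682]
tool_rot: [-0.008, 0.992, 0.123, -0.003]
ft_force: [-0.2, 0.5, -2.2]
width: 0.0158
[-0.13  0.7   9.11] [-0.009  0.016 -1.   ]
```

```bash
python3 -m creep '{"slide":[[-0.1,0.6,0.5],[0,0,1],[0,0,0.5],[0,0,0]],"yaw":[0,0,0,0],"grip":[0,0,0,0]}' 35; python3 -c "
from h import *
print(rel([.571,-.150,.077]),toolx()[:,2])"
```

```text
t: 10.87
tcp_pos: [0.5713, -0.1493, 0.1455]
tool_rot: [-0.008, 0.992, 0.124, -0.004]
ft_force: [-0.4, 0.4, -2.4]
width: 0.0161
[-0.01  0.18  6.85] [-0.009  0.016 -1.   ]
```

```bash
python3 -m creep '{"slide":[[0,0.1,0.8],[0,0,0.8],[0,0,0.8],[0,0,0]],"yaw":[0,0,0,0],"grip":[0,0,0,0]}' 35; python3 -c "
from h import *
print(rel([.571,-.150,.077]),toolx()[:,2])"
```

```text
t: 11.2
tcp_pos: [0.5711, -0.1504, 0.1188]
tool_rot: [-0.008, 0.992, 0.124, -0.004]
ft_force: [-0.3, 0.3, -2.3]
width: 0.0158
[0.02 0.04 4.18] [-0.01   0.016 -1.   ]
```

The tip is inside the hole with no contact force. Continuing down.

```bash
python3 -m creep '{"slide":[[0,0,0.8],[0,0,0.8],[0,0,0.8],[0,0,0.6],[0,0,0]],"yaw":[0,0,0,0,0],"grip":[0,0,0,0,0]}' 35; python3 -c "
from h import *
print(rel([.571,-.150,.077]),toolx()[:,2])"
```

```text
t: 11.62
tcp_pos: [0.5706, -0.1499, 0.0852]
tool_rot: [-0.009, 0.992, 0.123, -0.004]
ft_force: [-0.8, -0.9, -2.6]
width: 0.0159
[0.04 0.04 0.82] [-0.01   0.016 -1.   ]
```

```bash
python3 -m creep '{"slide":[[0,0,0.3],[0,0,0.3],[0,0,0]],"yaw":[0,0,0],"grip":[0,0,0]}' 35
```

```text
t: 11.87
tcp_pos: [0.5712, -0.1505, 0.0806]
tool_rot: [-0.007, 0.992, 0.123, -0.003]
ft_force: [-0.3, -0.3, -2.6]
width: 0.0156
```

```bash
python3 -m creep '{"slide":[[0,0,0.2],[0,0,0.1],[0,0,0],[0,0,0],[0,0,0],[0,0,0],[0,0,0],[0,0,0]],"yaw":[0,0,0,0,0,0,0,0],"grip":[0,0,0,0.5,0.5,0.5,0.5,0.5]}' 35; python3 -m creep '{"slide":[[0,0,-1],[0,0,-2],[0,0,-3.5],[0,0,-4],[0,0,-4],[0,0,0]],"yaw":[0,0,0,0,0,0],"grip":[0.5,0.5,0.5,0.5,0.5,0.5]}'; python3 -c "
from h import *
grab('scene','s7.png');grab('side','d7.png')
a=cv2.imread('pics/s7.png')[300:460,170:370];b=cv2.imread('pics/d7.png')[260:440,300:500]
cv2.imwrite('pics/c7.png',np.hstack([cv2.resize(a,(400,320)),cv2.resize(b,(400,360))[:320]]))"
```

```text
t: 12.53
tcp_pos: [0.5733, -0.1509, 0.0805]
tool_rot: [-0.006, 0.992, 0.124, -0.0]
ft_force: [0.3, -0.7, -0.2]
width: 0.0449
t: 13.03
tcp_pos: [0.5713, -0.1518, 0.2299]
tool_rot: [-0.008, 0.992, 0.124, -0.004]
ft_force: [0.1, 0.0, 1.6]
width: 0.0473
```

View pics/c7.png

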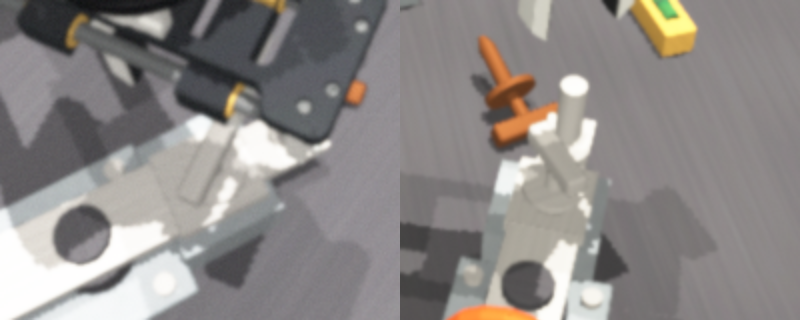

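The flange sits on the arm, the gripper is clear and the brown part lies still. One numeric check of the seated pin: the flange in the side view is at about (376,356), and the bar runs from (369,326) to (387,351).

```bash
python3 - <<'E'
from h import *
b=grab('side','d8.png'); a=grab('scene')
print('flange',ray(b,(376,356),.06),'bar',(ray(b,(369,325),.096)+ray(b,(386,351),.096))/2,'scene bar',(ray(a,(170+116,300+61),.096)+ray(a,(170+96,300+98.5),.096))/2)
print('ball',ray(b,(269,183),.093),state()['ft_force'],state()['t'])
cv2.imwrite('pics/c8.png',np.hstack([cv2.resize(b['pixels'][300:400,330:430,::-1],(400,400),interpolation=2),cv2.resize(b['pixels'][150:290,220:360,::-1],(400,400))]))
E
```

```text
flange [ 0.5692 -0.1548  0.06  ] bar [ 0.5685 -0.1531  0.096 ] scene bar [ 0.57565 -0.14715  0.096  ]
ball [0.469  0.2499 0.093 ] [-0.65801295  0.22468363 -0.69353957] 13.2333
```

View pics/c8.png

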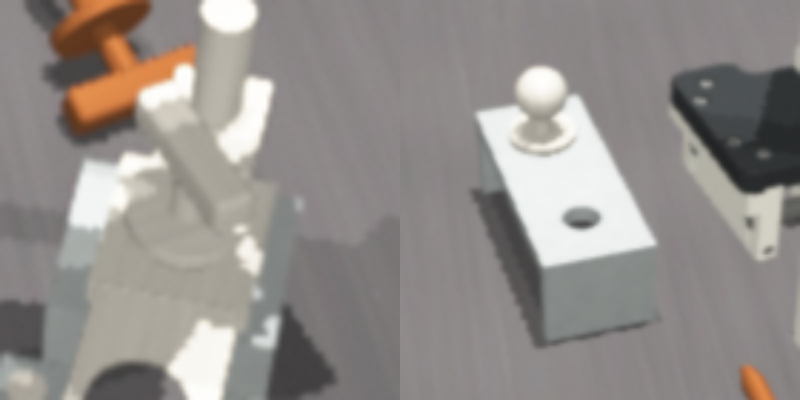

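Measured in the same camera, the pin is within about 2 mm of the ear hole. It stands upright with its flange flat, and the plug is in place. Handing in.

```bash
python3 -c "
from station import *
print(close_job())"
```

```text
the job is handed in; nothing more can be done
None
```

I turned the arm by its post until its hole lay over the ear's hole. I then took the T-handled pin from the rack, pushed it through both holes until its flange sat on the arm, let go and backed off. The job was handed in after about 13 s of robot time, with no verdict reported.

- **Arm:** before insertion the arm's hole measured about 1 mm from the ear's hole, and about 0.3° off in angle.
- **Pin:** in the side camera it is upright with its flange flat on the arm, about 1–2 mm from the ear hole's centre as measured in that same camera. The scene camera disagrees by about 7–9 mm, read from a bar partly hidden by the gripper. That is still inside the 14 mm limit.
- **Plug:** it is still in its place in the rack.
- **Forces:** nothing unusual showed; the readings after moves stayed below 3 N.
- **Look-alikes:** the brown and turquoise parts stood upright in the first pictures and were lying down in later ones. The brown one rolled to near the stand. I never worked near them, and the readings showed no contact.

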